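Proof-pull a glued case handle with the hanging scale

TASK

A new bow handle has been glued to the lid of the grey parts case: prove that it holds by hooking the hanging scale (now in the tall narrow bin) under the bow, pulling straight up to 15 newtons, never past 20, and keeping the pull steady there for about two seconds. Then take the scale off and hang it up by its cross-grip on the tool carousel's one empty double hook, with the carousel turned so that this hook faces the robot. Leave the case and the other things on the bench where they stand.

Things in the scene. Friction and masses are not known exactly. Their poses are not given: they have to be found in the camera images.
- scale: Hanging spring scale, 270 g, hanging upright by its cross-grip on the holder's two side walls. Origin at the centre of the cross-grip, a flat-faced grey bar 120 mm along y, 20 x 20 mm in section: pinch it in the middle from above, across x. Below: neck 14 mm thick to 32 mm under the origin, aluminium tube 34 mm thick to 92 mm, then a sliding rod with a hook, ending 143 mm under it
- hook_mouth (a point): point in the mouth of the scale's open hook, at rest 3 mm in x and -111 mm in z from the scale's origin, axes as the scale. The hook (wire 7 mm thick, in the x-z plane) opens to the scale's +x, away from the robot at the start: a bar comes in level from +x over the tip, whose top is 19 mm outwards (+x) of the scale's axis and 10 mm lower than this point
- hook_bottom (a point): inside bottom of the scale's hook, at rest 135.5 mm under the scale's origin, where a bar comes to lie once the scale is raised; the hook's own underside is 7 mm lower, its back 22 mm to -x
- scale_hook (a joint): how far the scale's rod and hook are pulled out of the tube, m: 0 at rest, stop at 0.044. The spring gives 500 N per metre: 0.010 = 5 N, 0.030 = 15 N, 0.040 = 20 N. Black rings on the white rod mark every 5 N (10 mm) as they leave the tube; the broad one is 15 N
- holder: tall narrow tan bin, fixed, 170 mm along its x, 84 mm wide, 150 mm high at the sides and back, front wall (to -x) 55 mm high. Origin at the centre of its underside. The scale's cross-grip rests across its side walls near the middle
- case: grey parts case full of hardware, 3 to 4.3 kg, loose on the bench, 150 mm along its x, 180 mm along its y, lid top at 70 mm. Origin at the centre of its underside, z up
- case_handle (a point): centre of the straight bar of the steel bow handle glued to the case's lid: 9 mm thick, 84 mm along the case's y, 42 mm above the lid (112 mm above the bench), open beneath, through along x. Its legs slope out to feet 56 mm either side of the centre. Axes as the case
- carousel: bench-top tool carousel, fixed: round foot of 105 mm radius, post in its centre, turning head with four double-prong hooks at right angles, reaching 147 mm from the axis. A mallet (top 248 mm above the bench), a steel scoop and a hammer hang on three of them and turn with the head; one is empty. Origin at the centre of its underside
- carousel_head (a joint): angle of the carousel's head, rad: 0 = the empty hook points to the robot's side (-x), positive = anticlockwise seen from above (at +1.57 it points to -y). Turns from -3.1 to 3.1 with light friction (0.06 N m) and stays where it is left
- free_hook (a point): where the centre of the scale's cross-grip belongs on the empty hook: 110 mm from the axis, 204 mm above the bench. x points in to the post, y along the hung cross-grip. Two level prongs 8 mm thick run along x at y = 32 and -32 mm, tops 10 mm under this point; from 28 mm out they turn up to tips 8 mm above it; a plate closes them 78 mm in. The tube hangs between the prongs
- turn_grip (a point): centre of the black turning grip on top of the carousel's head, on its axis, 282 mm above the bench: an upright wing 64 mm long along this point's x (the empty hook's line), 20 mm wide along its y, 32 mm high (264 to 296 mm above the bench)
- tape_roll: bystander: roll of packing tape lying flat, 100 mm across, 48 mm high
- screwdriver: bystander: screwdriver, 200 mm long, lying
- wrench: bystander: spanner, 180 mm long, lying
- glue_bottle: bystander: white bottle, 52 mm across, 130 mm high
- small_bin: bystander: small red hopper bin, 130 by 105 by 70 mm
- carton: bystander: small carton, 80 by 100 by 70 mm

How it is judged:
By the outcome, as a careful person would: the job done as asked, in the order asked, and still so for the second after the job is handed in, with the robot touching nothing.
It also fails if it takes over 69 s, if anything falls off the work surface, if the arm or the gripper's body presses on something with over 40 N, if the wrist force passes 120 N, or if a joint passes its speed limit or range.

ROBOT

A 6-joint arm with a two-finger parallel gripper is mounted at the origin on the work surface. World frame = base frame: x ahead of the robot, y to its left, z up, the work surface at z = 0. Lengths are in mm, angles in rad, forces in N, time in s.
With the tool pointing down it reaches from about 300 to 775 mm from the base axis. Payload 14.6 kg.
Tool frame: the origin (TCP) lies at the very end of the fingers, on their centre line; the grasp point (between the pads) lies 19 mm behind it; z points along the fingers, y is the line along which they close (so a half turn about z gives the same grasp; the last joint's range is limited). The gripper opens to 94 mm and grips with 3 to 60 N. Pads are 16 mm wide; open, the fingers measure 119 mm over their backs; the gripper's body (75 mm by 177 mm) begins 78 mm behind the grasp point.
Start: joints at [-1.256, 0.3, 1.521, -0, 1.321, -0.067], TCP at [204.918, -510.39, 205.446] pointing down, gripper open.
Joint ranges: [-3.03, 3.03], [-0.79, 2.21], [0.23, 2.52], [-1.04, 4.18], [0, 3.07], [-2.55, 2.55]. Speed limits (rad/s): [2.22, 2.22, 2.57, 3.14, 3.14, 3.14].

INTERFACE

Orientations are given as [roll, pitch, yaw] about the fixed x, y, z axes, in that order (R = Rz(yaw) Ry(pitch) Rx(roll)).
In Python, from cell import manip, camera, get_calibration gives the robot as it stands. The module is installed in compiled form; this text tells all that it offers.
- The arm moves only by the tool jog_arm, never from a script. Its argument "plan" is one flat list of numbers, 6 for each row, row after row: the shift along the world's x, y, z in m, then the turn, a rotation vector about the world's x, y, z in degrees. A call has 1 to 20 rows; each row is the pose to reach, as a shift and turn from the pose commanded when the call began; what a row does not reach only later rows make up. A row lasts 1/10 s, in which the tool goes at most 50 mm and 8.59 degrees, less where a joint would pass 70% of its speed; a pose out of reach is approached as far as the arm can. A call with a gripper value outside its range is refused whole. "claw" is the finger opening in m, from 0 to 0.094, set as the call begins (left out, the last holds). The fingers move at their own pace and stop on an object; "force" is the grip in N (left out, the last holds). Time passes only in rows, so rows that repeat a pose let the fingers close. It gives the time, the measured TCP pose, the force, the opening and the grip force at its end, in the units of the state.
- manip.read_state(): the state, without advancing time (a new reading comes with each control period).
- camera(name): name is "scene" or "top"; returns (picture, depth): 384x512x3 uint8, red, green, blue; 384x512 float32, mm along the optical axis (not along the pixel's ray), 0 where there is no reading.
- get_calibration(name): a dict with "fx", "fy", "cx", "cy" (pixels), "origin" and "attitude" of the camera in the world. Camera axes: x right, y down, z forward; pixel columns grow to the right and rows downward; lengths in mm; the calibration is good to about 2 mm. A picture is of the moment at which its call begins. get_calibration takes no time and is no camera call.
- manip.sign_off(): hands the job in; it is judged then, once.
The state is a dict: "clock": time; "joints": joint angles; "qd": joint speeds; "effort": joint torques, N m; "eef_pos": TCP position; "eef_rot": TCP orientation; "wrist_force": force on the tool from outside, world axes, zero at the start; "moment": the same for the moment, N m; "finger_gap": finger opening in mm; "finger_force": force on a finger pad.
Only numpy, scipy, OpenCV 4.12 (cv2) and the standard library are available. Lean on these libraries where they do the work, as an engineer would, in place of code of your own. Each camera call takes 0.05 s, during which the arm holds its last target. There are 200 camera calls.

## Working session

There is one attempt and no reset: what is moved stays moved. The work goes in short steps, Python scripts to look and compute and a tool call to move; the robot and the scene stay as the last step left them, time stands still between calls to the robot, and variables do not carry over. Pictures are saved under pics/ and viewed, at most 10 in all, crops included, and the job is handed in when it is done.

Besides the shell and the picture viewer there is one more tool, called after ">>>" as name(argument=value, ...), one argument or row to a line, values as JSON. jog_arm: Moves the arm, as the interface text tells. Its arguments: {"type":"object","properties":{"plan":{"type":"array"},"claw":{"type":"number"},"force":{"type":"number"}},"required":["plan"]}

```bash
mkdir -p pics; cat > h.py <<'E'
import numpy as np, cv2
from cell import manip, camera, get_calibration
def look(name,fn=None):
    im,d=camera(name)
    if fn: cv2.imwrite('pics/'+fn,im[:,:,::-1])
    return im,d,world(d,get_calibration(name))
def world(d,c):
    v,u=np.mgrid[:d.shape[0],:d.shape[1]]
    P=np.stack([(u-c['cx'])/c['fx']*d,(v-c['cy'])/c['fy']*d,d],-1)
    R=np.array(c['attitude'])
    if R.shape!=(3,3):
        from scipy.spatial.transform import Rotation as Ro
        R=Ro.from_euler('xyz',R).as_matrix()
    W=P@R.T+np.array(c['origin']); W[d==0]=np.nan
    return W
E
python3 - <<'E'
from h import *
ims=[]
for n in('scene','top'):
    c=get_calibration(n);print(n,c)
    im,d,W=look(n,n+'1.png'); np.savez(n+'1.npz',im=im,d=d,W=W)
    print((d==0).mean())
print(manip.read_state())
E
```

```text
scene {'fx': 412.7089936883839, 'fy': 412.7089936883839, 'cx': 258.32649520992953, 'cy': 190.0957455275783, 'origin': array([1336.50549171, -820.68978249,  936.82780314]), 'attitude': array([-2.15652693, -0.01290677,  0.74787844])}
0.006245930989583333
top {'fx': 352.32783117751075, 'fy': 352.32783117751075, 'cx': 255.93506132646354, 'cy': 193.54883386521658, 'origin': array([ 491.03860477,   35.49454051, 1131.08762441]), 'attitude': array([-3.05270363, -0.0146133 , -1.59918927])}
0.0038045247395833335
{'clock': 0.1, 'joints': array([-1.25558143e+00,  3.00401255e-01,  1.52150063e+00, -5.92779892e-05,
        1.32071200e+00, -6.65978943e-02]), 'qd': array([-0.00020033, -0.00145879, -0.00204094,  0.00090182,  0.00214312,
       -0.00016188]), 'effort': array([ 2.64451621e-03, -5.32639396e+01, -3.53283012e+01,  7.09821051e-02,
        2.35096214e-02, -3.46188222e-05]), 'eef_pos': array([ 204.84349461, -510.17984132,  204.9586799 ]), 'eef_rot': array([-3.14056987e+00, -1.06696849e-05,  3.81827481e-01]), 'wrist_force': array([-0.67478939, -0.10837063, -0.2491525 ]), 'moment': array([ 0.00877024, -0.01523746,  0.05163085]), 'finger_force': 0.0, 'finger_gap': 94.28377216358784}
```

View pics/scene1.png

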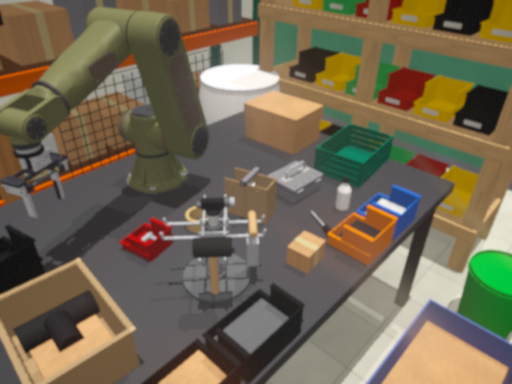

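View pics/top1.png

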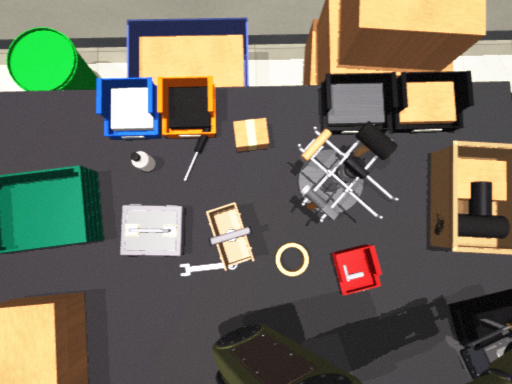

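The top view has +x up and +y left. It shows the case with its bow at (152,230), the holder with the cross-grip at (231,235), the carousel around (345,180), the tape roll at (292,260) and the wrench at (210,268). I'll measure these next, and enlarge the carousel and the holder/case areas.

```bash
python3 - <<'E'
from h import *
t=np.load('top1.npz');im,W=t['im'],t['W'];s=np.load('scene1.npz');im2,W2=s['im'],s['W']
def up(im,r0,r1,c0,c1,k): return cv2.resize(im[r0:r1,c0:c1,::-1],None,fx=k,fy=k,interpolation=cv2.INTER_CUBIC)
a=up(im,110,290,110,290,2.2);b=up(im,110,240,280,410,3.04)
cv2.imwrite('pics/crop1.png',np.hstack([a,b[:a.shape[0]] if b.shape[0]>=a.shape[0] else cv2.copyMakeBorder(b,0,a.shape[0]-b.shape[0],0,0,0)]))
cv2.imwrite('pics/crop2.png',up(im2,140,300,150,350,4)[:600])
def blob(W,r0,r1,c0,c1,z0,z1,lab):
    w=W[r0:r1,c0:c1]; m=(w[...,2]>z0)&(w[...,2]<z1)
    n,L,st,_=cv2.connectedComponentsWithStats(m.astype(np.uint8))
    for i in range(1,n):
        if st[i,4]<8: continue
        p=w[L==i]; rc=cv2.minAreaRect(p[:,:2].astype(np.float32))
        x,y,ww,hh=st[i,:4]
        print(lab,'n',st[i,4],'px',x+c0,y+r0,ww,hh,'med',np.round(np.median(p,0),1),'rect',np.round(rc[0],1),np.round(rc[1],1),round(rc[2],1))
blob(W,190,275,110,195,55,80,'lid');blob(W,190,275,110,195,95,130,'bow')
blob(W,190,285,195,270,154,185,'grip');blob(W,190,285,195,270,135,153,'holder')
blob(W,100,240,280,410,255,310,'wing');blob(W,100,240,280,410,210,254,'top250');blob(W,100,240,280,410,185,209,'prong')
blob(W2,160,300,150,300,280,310,'s-wing');blob(W2,160,220,215,285,155,180,'s-grip');blob(W2,150,220,260,340,95,125,'s-bow')
E
```

```text
lid n 2984 px 120 204 63 53 med [481.9 333.2  71.2] rect [484.2 335.8] [181.8 156. ] 87.5
bow n 121 px 127 229 41 3 med [485.1 331.  116.1] rect [485.1 335.3] [115.3   5.9] 88.3
grip n 327 px 208 226 44 20 med [465.   95.  169.7] rect [466.2  94. ] [ 23.5 118.7] 15.4
holder n 31 px 219 203 17 6 med [547.8  97.2 149.9] rect [547.5 100.4] [ 9.9 44.9] 5.7
holder n 72 px 206 208 12 29 med [512.2 145.7 149.6] rect [503.7 147. ] [29.4 77.6] 83.6
holder n 36 px 235 208 8 20 med [514.   67.8 149.6] rect [512.7  67.3] [55.3  6.8] 17.1
holder n 41 px 244 235 10 26 med [430.2  42.3 150.2] rect [429.8  42.4] [72.7  5.9] 17.1
holder n 55 px 216 243 10 27 med [404.4 119.7 149.4] rect [407.8 122. ] [74.2  6.6] 16.6
wing n 361 px 343 156 25 23 med [ 619.8 -217.2  293.6] rect [ 623.4 -221.5] [61.3 41.1] 21.9
top250 n 837 px 355 121 42 39 med [ 699.1 -292.6  243.6] rect [ 706.8 -300.9] [100.2  62.7] 46.8
top250 n 308 px 301 129 30 32 med [ 699.3 -142.6  216.6] rect [ 699.6 -142.6] [22.2 99.2] 46.1
top250 n 124 px 338 164 18 18 med [ 615.  -209.5  212.9] rect [ 617.5 -214.8] [50.1 29.9] 42.7
top250 n 2
[... 478 characters left out ...]
 29 25 med [ 580.1 -314.2  193.5] rect [ 582.8 -312.8] [91.9  9. ] 46.4
prong n 23 px 302 195 6 9 med [ 553.3 -110.1  193.6] rect [ 554.5 -109.8] [12.4 19.4] 71.4
s-wing n 189 px 201 198 24 9 med [ 629.5 -230.2  292.9] rect [ 627.3 -227.1] [62.3 22.4] 47.8
s-grip n 156 px 240 167 21 19 med [471.   82.6 167.8] rect [466.4  89.3] [ 21.2 120.9] 15.8
s-bow n 125 px 315 150 25 11 med [522. 506. 109.] rect [515.2 507.1] [116.5  18.2] 5.3
s-bow n 58 px 286 161 20 14 med [486.9 323.7 112.3] rect [487.  330.5] [119.5  15. ] 86.8
s-bow n 59 px 260 181 11 9 med [488.1 139.9 112.1] rect [490.7 142.3] [40.5 11.2] 26.5
s-bow n 116 px 260 184 17 19 med [543.6  90.9 110.7] rect [543.2 113.9] [26.8 94.7] 1.7
```

View pics/crop1.png

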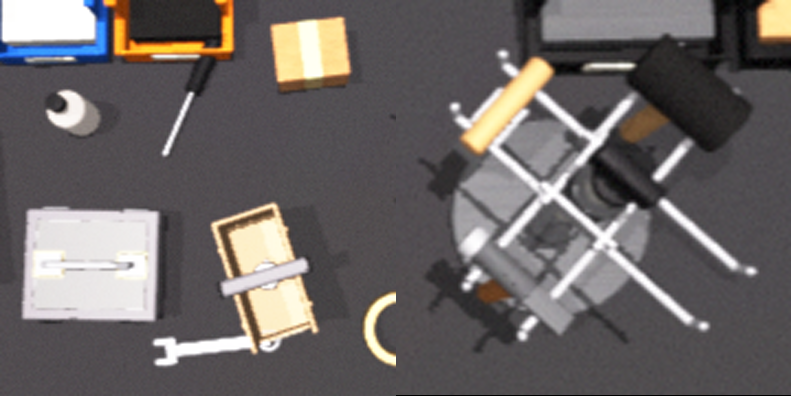

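View pics/crop2.png

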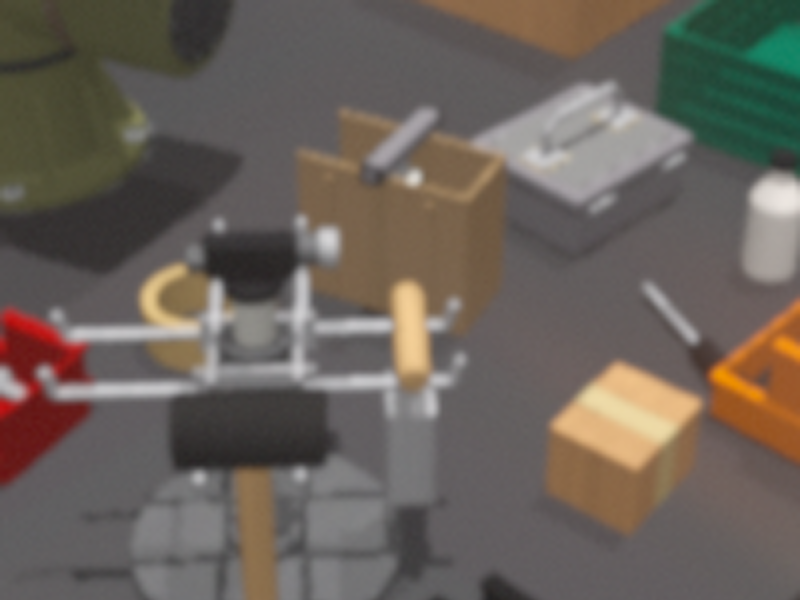

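The crops show the empty hook's prong tips at crop pixels (750,270) and (703,325), pointing to -x/-y, so the head is at about +46°. The wing is at (630,175). The bow runs along y with its ends at (45,265) and (130,265), and the cross-grip spans (225,290) to (305,265). Next I'll refine the wing, the axis and the head angle.

```bash
python3 - <<'E'
from h import *
for f,(r0,r1,c0,c1) in(('top1.npz',(140,200,330,385)),('scene1.npz',(185,230,180,250))):
    W=np.load(f)['W'][r0:r1,c0:c1]
    m=(W[...,2]>288)&(W[...,2]<301); p=W[m]; rc=cv2.minAreaRect(p[:,:2].astype(np.float32)); print('wing',f,len(p),np.median(p,0).round(1),p.mean(0).round(1),[np.round(a,1) for a in rc])
W=np.load('top1.npz')['W']; w=W[100:240,280:420]
# prong lines of the empty hook: points far out
m=(w[...,2]>183)&(w[...,2]<203)
for lab,(cx,cy) in(('axis',(625,-224)),):
    p=w[m]; u=-np.array([np.cos(.81),np.sin(.81)]); v=np.array([-u[1],u[0]])
    q=p[:,:2]-[cx,cy]; a=q@u; b=q@v
    for s in(1,-1):
        k=(a>60)&(a<130)&(abs(b*s-32)<14); l=cv2.fitLine(p[k][:,:2].astype(np.float32),cv2.DIST_HUBER,0,.01,.01).ravel()
        print(k.sum(),'angle',np.degrees(np.arctan2(l[1],l[0])).round(1),'offset',((l[2:]-[cx,cy])@v).round(1),'z',np.median(p[k][:,2]).round(1),'out',a[abs(b*s-32)<14].max().round(1))
# foot disc
f=W[100:260,270:420]; m=(f[...,2]>4)&(f[...,2]<30); p=f[m]; c=cv2.minEnclosingCircle(p[:,:2].astype(np.float32)); print('foot',c,np.median(p[:,2]))
E
```

```text
wing top1.npz 221 [ 623.3 -221.3  295.3] [ 623.6 -221.4  295.2] [array([ 624.4, -222.5]), array([63.2, 20.4]), np.float64(46.1)]
wing scene1.npz 136 [ 628.4 -229.3  294.3] [ 628.2 -229.4  293.9] [array([ 626.7, -227.8]), array([59.5, 22.4]), np.float64(47.8)]
83 angle 46.3 offset 29.7 z 193.1 out 139.4
81 angle 45.3 offset -34.1 z 193.3 out 139.3
foot ((631.0836791992188, -252.5018768310547), 332.2239074707031) 13.329706438283893
```

>>> jog_arm(
  plan=[0,0,0.135,0,0,0,0,0,0.135,0,0,0,0.05,0.03,0.135,0,0,5,0.42,0.286,0.135,0,0,24.1,0.42,0.286,0.135,0,0,24.1,0.42,0.286,0.135,0,0,24.1,0.42,0.286,0.135,0,0,24.1,0.42,0.286,0.135,0,0,24.1,0.42,0.286,0.135,0,0,24.1,0.42,0.286,0.135,0,0,24.1,0.42,0.286,0.135,0,0,24.1,0.42,0.286,0.135,0,0,24.1,0.42,0.286,0.135,0,0,24.1,0.42,0.286,0.135,0,0,24.1,0.42,0.286,0.135,0,0,24.1,0.42,0.286,0.135,0,0,24.1],
  claw=0.06,
  force=20,
)

```text
clock: 1.7
eef_pos: [624.1, -225.4, 340.7]
eef_rot: [3.141, 0.0, 0.801]
wrist_force: [-0.0, -0.8, 0.1]
finger_gap: 60.0
finger_force: 0.0
```

>>> jog_arm(
  plan=[0,0,-0.035,0,0,0,0,0,-0.07,0,0,0,0,0,-0.07,0,0,0,0,0,-0.07,0,0,0,0,0,-0.07,0,0,0],
)

```text
clock: 2.2
eef_pos: [625.2, -225.0, 273.3]
eef_rot: [3.138, -0.001, 0.802]
wrist_force: [-0.8, 0.3, 0.3]
finger_gap: 59.8
finger_force: 0.0
```

>>> jog_arm(
  plan=[0,0,0,0,0,0,0,0,0,0,0,0,0,0,0,0,0,0,0,0,0,0,0,0,0,0,0,0,0,0,0,0,0,0,0,0],
  claw=0,
  force=10,
)

```text
clock: 2.8
eef_pos: [625.1, -224.5, 270.5]
eef_rot: [3.141, -0.0, 0.802]
wrist_force: [2.9, -3.0, -0.9]
finger_gap: 20.0
finger_force: 10.0
```

>>> jog_arm(
  plan=[0,0,0,0,0,-6,0,0,0,0,0,-12,0,0,0,0,0,-18,0,0,0,0,0,-24,0,0,0,0,0,-30,0,0,0,0,0,-36,0,0,0,0,0,-42,0,0,0,0,0,-46,0,0,0,0,0,-46,0,0,0,0,0,-46,0,0,0,0,0,-46],
)

```text
clock: 3.9
eef_pos: [625.5, -226.1, 270.5]
eef_rot: [3.139, -0.002, -0.002]
wrist_force: [8.5, -10.7, -2.3]
finger_gap: 19.9
finger_force: 10.0
```

>>> jog_arm(
  plan=[0,0,0,0,0,0,0,0,0,0,0,0,0,0,0,0,0,0,0,0,0.05,0,0,0,0,0,0.07,0,0,0,0,0,0.07,0,0,0],
  claw=0.06,
)

```text
clock: 4.5
eef_pos: [625.4, -224.4, 344.2]
eef_rot: [3.139, -0.005, -0.0]
wrist_force: [0.5, 0.9, -0.9]
finger_gap: 60.0
finger_force: 0.0
```

>>> jog_arm(
  plan=[-0.02,0.04,0,0,0,8,-0.05,0.09,0,0,0,16,-0.08,0.14,0,0,0,24,-0.11,0.2,-0.03,0,0,32,-0.14,0.26,-0.06,0,0,40,-0.1585,0.3165,-0.1,0,0,48,-0.1585,0.3165,-0.12,0,0,56,-0.1585,0.3165,-0.12,0,0,64,-0.1585,0.3165,-0.12,0,0,72,-0.1585,0.3165,-0.12,0,0,80,-0.1585,0.3165,-0.12,0,0,88,-0.1585,0.3165,-0.12,0,0,96,-0.1585,0.3165,-0.12,0,0,104,-0.1585,0.3165,-0.12,0,0,105.4,-0.1585,0.3165,-0.12,0,0,105.4,-0.1585,0.3165,-0.12,0,0,105.4],
)

```text
clock: 6.1
eef_pos: [466.2, 92.1, 220.1]
eef_rot: [-3.141, -0.0, 1.836]
wrist_force: [0.2, 0.3, 0.0]
finger_gap: 59.7
finger_force: 0.0
```

```bash
python3 - <<'E'
from h import *
print({k:np.round(v,2) for k,v in manip.read_state().items() if k in('clock','eef_pos','eef_rot','finger_gap')})
im,d,W=look('scene'); im3,d3,W3=look('top')
np.savez('t2.npz',im=im3,W=W3); np.savez('s2.npz',im=im,W=W)
up=lambda a:cv2.resize(a[:,:,::-1],None,fx=2.2,fy=2.2,interpolation=cv2.INTER_CUBIC)
cv2.imwrite('pics/c3.png',np.hstack([up(im[100:280,150:330]),up(im3[90:270,225:405])]))
E
```

```text
{'clock': np.float64(6.1), 'eef_pos': array([466.22,  92.1 , 220.12]), 'eef_rot': array([-3.14, -0.  ,  1.84]), 'finger_gap': np.float64(59.69)}
```

View pics/c3.png

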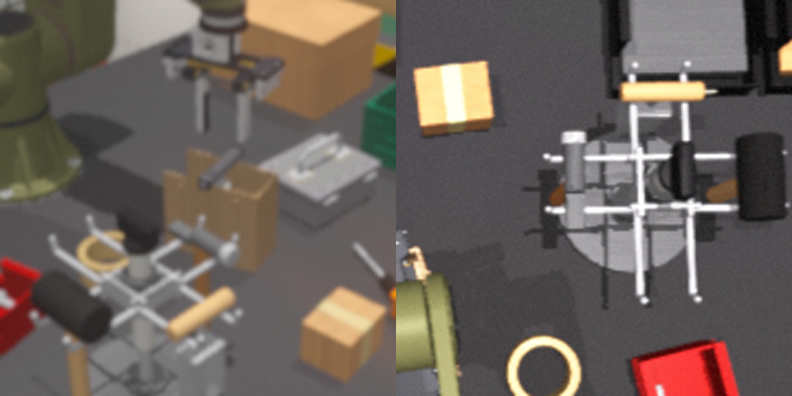

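The empty hook now points down in the top view, to -x, with its tips at (643,300) and (697,298). In the scene view the open gripper stands above the holder at (220,110). I'll check the hook angle and get both cameras' offset against the known fingertip position.

```bash
python3 - <<'E'
from h import *
W=np.load('t2.npz')['W']; p=W.reshape(-1,3); p=p[~np.isnan(p[:,0])]
for y in(-190,-254):
    k=(p[:,0]>490)&(p[:,0]<575)&(abs(p[:,1]-y)<16)&(abs(p[:,2]-193)<9)
    l=cv2.fitLine(p[k][:,:2].astype(np.float32),cv2.DIST_HUBER,0,.01,.01).ravel(); print('prong',k.sum(),np.degrees(np.arctan(l[1]/l[0])).round(2),l[2:].round(1),np.median(p[k][:,2]).round(1),p[k][:,0].min().round(1))
k=(p[:,2]>288)&(p[:,2]<301)&(abs(p[:,0]-625)<50)&(abs(p[:,1]+224)<40)
rc=cv2.minAreaRect(p[k][:,:2].astype(np.float32)); print('wing top',[np.round(a,1) for a in rc],np.median(p[k][:,2]))
k=(p[:,2]>170)&(p[:,2]<215)&(abs(p[:,0]-625)<180)&(abs(p[:,1]+224)<45); 
k=k&(p[:,0]<490)&(p[:,2]>196); print('tips',[p[k&(s*(p[:,1]+224)>0)].mean(0).round(1) for s in(1,-1)])
q=np.load('s2.npz')['W'].reshape(-1,3); q=q[~np.isnan(q[:,0])]
k=(q[:,2]>288)&(q[:,2]<301)&(abs(q[:,0]-625)<50)&(abs(q[:,1]+224)<40)
rc=cv2.minAreaRect(q[k][:,:2].astype(np.float32)); print('wing scene',[np.round(a,1) for a in rc],np.median(q[k][:,2]))
k=(np.hypot(q[:,0]-466,q[:,1]-92)<75)&(q[:,2]>205)&(q[:,2]<245); f=q[k]; print(len(f),'lowest',np.percentile(f[:,2],[1,5]).round(1))
# split fingers along finger line 15.4deg
a=(f[:,:2]-[466.2,92.1])@[np.cos(.265),np.sin(.265)]; b=(f[:,:2]-[466.2,92.1])@[-np.sin(.265),np.cos(.265)]
for s in(1,-1):
    g=s*a>0; print('finger',s,g.sum(),np.percentile(a[g],[2,50,98]).round(1),np.percentile(b[g],[2,50,98]).round(1))
k=(np.hypot(q[:,0]-466,q[:,1]-92)<75)&(q[:,2]>165)&(q[:,2]<174);rc=cv2.minAreaRect(q[k][:,:2].astype(np.float32)); print('grip',k.sum(),[np.round(x,1) for x in rc])
E
```

```text
prong 95 -0.12 [ 532.8 -188.9] 193.8 492.4
prong 99 -0.96 [ 531.5 -253. ] 193.3 490.6
wing top [array([ 624.5, -222.5]), array([20.2, 61.6]), np.float64(89.5)] 295.6170630520544
tips [array([ 483.1, -188.9,  206.5]), array([ 482.7, -252. ,  207.8])]
wing scene [array([ 626.6, -227.1]), array([20.9, 64.9]), np.float64(89.5)] 294.3707072867918
56 lowest [219.9 221.3]
finger 1 26 [32.3 40.6 44.5] [-12.   -8.5  11. ]
finger -1 30 [-38.  -30.  -27.8] [-12.7  -7.2   4.7]
grip 107 [array([465.5,  89.2]), array([ 22.7, 119.3]), np.float64(16.5)]
```

>>> jog_arm(
  plan=[0,0,-0.04,0,0,0,0,0,-0.075,0,0,0,0,0,-0.075,0,0,0,0,0,-0.075,0,0,0,0,0,-0.075,0,0,0],
)

```text
clock: 6.7
eef_pos: [467.3, 92.2, 147.4]
eef_rot: [3.139, 0.0, 1.839]
wrist_force: [-0.5, 0.8, 0.3]
finger_gap: 60.0
finger_force: 0.0
```

>>> jog_arm(
  plan=[0,0,0,0,0,0,0,0,0,0,0,0,0,0,0,0,0,0,0,0,0,0,0,0,0,0,0,0,0,0,0,0,0,0,0,0],
  claw=0,
  force=40,
)

```text
clock: 7.3
eef_pos: [466.3, 92.1, 145.5]
eef_rot: [-3.141, -0.0, 1.839]
wrist_force: [-3.2, -0.9, 2.8]
finger_gap: 19.8
finger_force: 40.0
```

>>> jog_arm(
  plan=[0,0,0.03,0,0,0,0,0,0.07,0,0,0,0,0,0.11,0,0,0,0,0,0.15,0,0,0,0,0,0.17,0,0,0,0,0.02,0.17,0,0,-3,-0.01,0.06,0.17,0,0,-6,-0.02,0.1,0.17,0,0,-9,-0.03,0.14,0.17,0,0,-12,-0.04,0.18,0.17,0,0,-15,-0.041,0.22,0.155,0,0,-17.9,-0.041,0.244,0.135,0,0,-17.9,-0.041,0.244,0.115,0,0,-17.9,-0.041,0.244,0.115,0,0,-17.9,-0.041,0.244,0.115,0,0,-17.9],
)

```text
clock: 8.8
eef_pos: [425.5, 335.9, 260.8]
eef_rot: [-3.141, 0.0, 1.527]
wrist_force: [-0.0, 1.0, -2.6]
finger_gap: 19.8
finger_force: 40.0
```

```bash
python3 - <<'E'
from h import *
print({k:np.round(v,2) for k,v in manip.read_state().items() if k in('clock','eef_pos','eef_rot','finger_gap','wrist_force')})
im,d,W=look('scene'); im3,d3,W3=look('top')
np.savez('t3.npz',im=im3,W=W3); np.savez('s3.npz',im=im,W=W)
cv2.imwrite('pics/c4.png',np.hstack([cv2.resize(im[90:210,230:350,::-1],None,fx=3.3,fy=3.3,interpolation=2),cv2.resize(im3[180:300,90:210,::-1],None,fx=3.3,fy=3.3,interpolation=2)]))
E
```

```text
{'clock': np.float64(8.8), 'eef_pos': array([425.52, 335.89, 260.81]), 'eef_rot': array([-3.14,  0.  ,  1.53]), 'wrist_force': array([-0.01,  0.96, -2.65]), 'finger_gap': np.float64(19.82)}
```

View pics/c4.png

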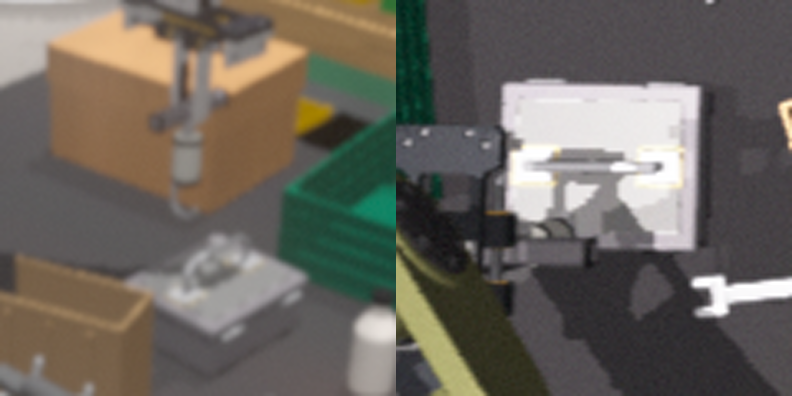

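The scene crop shows the scale hanging upright with its tube at (187,155) and its hook at (185,200), clear of the bow at (218,260). The top crop shows the bow at (595,165) and the cross-grip at (560,250). I'll get their relative position within the same view.

```bash
python3 - <<'E'
from h import *
from scipy.optimize import least_squares
q=np.load('s3.npz')['W'].reshape(-1,3); q=q[~np.isnan(q[:,0])]
k=(np.hypot(q[:,0]-426,q[:,1]-334)<35)&(q[:,2]>190)&(q[:,2]<238); t=q[k]
r=least_squares(lambda c:np.hypot(t[:,0]-c[0],t[:,1]-c[1])-17,[426,334],loss='soft_l1'); print('tube',k.sum(),r.x.round(1),np.abs(r.fun).mean().round(2))
k=(np.hypot(q[:,0]-426,q[:,1]-334)<40)&(q[:,2]>110)&(q[:,2]<180); print('hook',k.sum(),np.percentile(q[k],[1,50,99],axis=0).round(1))
for f,w in(('s',q),('t',None)):
    if w is None: w=np.load('t3.npz')['W'].reshape(-1,3); w=w[~np.isnan(w[:,0])]
    k=(abs(w[:,0]-486)<20)&(abs(w[:,1]-333)<40)&(w[:,2]>100)&(w[:,2]<122); b=w[k]
    l=cv2.fitLine(b[:,:2].astype(np.float32),cv2.DIST_HUBER,0,.01,.01).ravel(); print(f,'bar',len(b),l.round(3),np.percentile(b,[2,50,98],axis=0).round(1).tolist())
    k=(abs(w[:,0]-426)<30)&(abs(w[:,1]-336)<75)&(w[:,2]>262)&(w[:,2]<292); g=w[k]; print('  grip',len(g),np.percentile(g,[2,50,98],axis=0).round(1).tolist())
    k=(abs(w[:,0]-486)<90)&(abs(w[:,1]-333)<105)&(w[:,2]>62)&(w[:,2]<78); print('  lid',[np.round(x,1) for x in cv2.minAreaRect(w[k][:,:2].astype(np.float32))],np.median(w[k][:,2]).round(1))
E
```

```text
tube 97 [426.7 335.3] 2.03
hook 29 [[407.6 328.3 135.8]
 [417.3 333.9 144.3]
 [446.7 338.4 169.1]]
s bar 37 [6.80000e-02 9.98000e-01 4.87787e+02 3.32643e+02] [[481.8, 296.0, 108.9], [487.6, 332.4, 114.3], [492.2, 371.5, 119.1]]
  grip 168 [[410.9, 274.3, 265.3], [434.3, 324.9, 280.7], [451.6, 391.1, 291.7]]
  lid [array([486.6, 329.8]), array([185.6, 154.3]), np.float64(86.8)] 69.9
t bar 84 [2.80000e-02 1.00000e+00 4.85155e+02 3.33058e+02] [[481.3, 295.8, 113.1], [485.1, 333.0, 116.6], [488.9, 371.5, 119.8]]
  grip 289 [[408.8, 278.9, 269.6], [425.5, 312.6, 285.8], [443.3, 352.9, 289.2]]
  lid [array([484.3, 335.9]), array([181.7, 152.2]), np.float64(87.3)] 71.4
```

>>> jog_arm(
  plan=[0,0,-0.02,0,0,0,0,0,-0.04,0,0,0,0,0,-0.0525,0,0,0,0,0,-0.0525,0,0,0,0,0,-0.0525,0,0,0,0,0,-0.0525,0,0,0],
)

```text
clock: 9.5
eef_pos: [425.9, 336.3, 209.2]
eef_rot: [3.14, -0.001, 1.527]
wrist_force: [-0.3, 0.3, -2.9]
finger_gap: 19.6
finger_force: 40.0
```

>>> jog_arm(
  plan=[0.01,0,0,0,0,0,0.02,-0.001,0,0,0,0,0.03,-0.001,0,0,0,0,0.037,-0.002,0,0,0,0,0.044,-0.002,0,0,0,0,0.05,-0.002,0,0,0,0,0.0565,-0.0025,0,0,0,0,0.0565,-0.0025,0,0,0,0,0.0565,-0.0025,0,0,0,0],
)

```text
clock: 10.4
eef_pos: [481.9, 333.6, 207.9]
eef_rot: [-3.141, 0.0, 1.527]
wrist_force: [-0.3, 0.9, -2.3]
finger_gap: 19.5
finger_force: 40.0
```

>>> jog_arm(
  plan=[0,0,0.005,0,0,0,0,0,0.01,0,0,0,0,0,0.015,0,0,0,0,0,0.019,0,0,0,0,0,0.022,0,0,0,0,0,0.025,0,0,0,0,0,0.028,0,0,0,0,0,0.028,0,0,0,0,0,0.028,0,0,0,0,0,0.028,0,0,0],
  force=55,
)

```text
clock: 11.4
eef_pos: [481.8, 333.6, 235.6]
eef_rot: [-3.141, 0.0, 1.527]
wrist_force: [1.0, 0.6, -5.6]
finger_gap: 19.5
finger_force: 55.0
```

>>> jog_arm(
  plan=[0,0,0.003,0,0,0,0,0,0.006,0,0,0,0,0,0.009,0,0,0,0,0,0.012,0,0,0,0,0,0.015,0,0,0,0,0,0.018,0,0,0,0,0,0.02,0,0,0,0,0,0.021,0,0,0,0,0,0.022,0,0,0,0,0,0.022,0,0,0,0,0,0.022,0,0,0],
)

```text
clock: 12.5
eef_pos: [481.8, 333.6, 257.7]
eef_rot: [-3.141, 0.0, 1.527]
wrist_force: [0.3, 0.3, -16.9]
finger_gap: 19.4
finger_force: 55.0
```

```bash
python3 - <<'E'
from h import *
f=[]
for i in range(3):
    im,d=camera('scene'); f.append(manip.read_state()['wrist_force'])
print(np.round(f,2)); cv2.imwrite('pics/c5.png',cv2.resize(im[100:200,240:340,::-1],None,fx=6,fy=6,interpolation=2))
E
```

```text
[[  0.14   0.09 -16.69]
 [  0.64  -0.47 -17.  ]
 [  0.33   0.35 -15.79]]
```

View pics/c5.png

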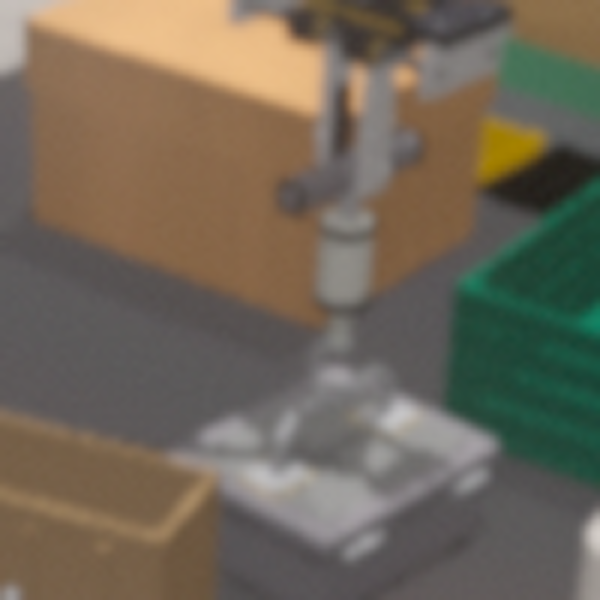

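The hook is under the bow at (335,375) and the rod is drawn out of the tube. The pull is about 14 N, so it needs 2 mm more and then the hold.

>>> jog_arm(
  plan=[0,0,0.001,0,0,0,0,0,0.0022,0,0,0,0,0,0.0022,0,0,0,0,0,0.0022,0,0,0,0,0,0.0022,0,0,0],
)

```text
clock: 13.15
eef_pos: [481.9, 333.6, 260.0]
eef_rot: [-3.141, 0.0, 1.527]
wrist_force: [0.8, 0.0, -17.4]
finger_gap: 19.4
finger_force: 55.0
```

```bash
python3 - <<'E'
from h import *
f=[]
for i in range(8):
    camera('scene'); s=manip.read_state(); f.append(s['wrist_force'])
print(np.round(np.mean(f,0),2),np.round(np.std(f,0),2),s['eef_pos'].round(2),s['clock'])
E
```

```text
[  0.31   0.06 -18.1 ] [0.14 0.58 0.46] [481.91 333.62 260.13] 13.55
```

>>> jog_arm(
  plan=[0,0,0,0,0,0,0,0,0,0,0,0,0,0,0,0,0,0,0,0,0,0,0,0,0,0,0,0,0,0,0,0,0,0,0,0,0,0,0,0,0,0,0,0,0,0,0,0,0,0,0,0,0,0,0,0,0,0,0,0,0,0,0,0,0,0,0,0,0,0,0,0,0,0,0,0,0,0,0,0,0,0,0,0,0,0,0,0,0,0,0,0,0,0,0,0,0,0,0,0,0,0,0,0,0,0,0,0,0,0,0,0,0,0,0,0,0,0,0,0],
)

```text
clock: 15.55
eef_pos: [481.9, 333.6, 260.1]
eef_rot: [-3.142, -0.0, 1.527]
wrist_force: [0.3, -0.2, -18.0]
finger_gap: 19.5
finger_force: 55.0
```

>>> jog_arm(
  plan=[0,0,-0.005,0,0,0,0,0,-0.01,0,0,0,0,0,-0.015,0,0,0,0,0,-0.02,0,0,0,0,0,-0.025,0,0,0,0,0,-0.03,0,0,0,0,0,-0.035,0,0,0,0,0,-0.04,0,0,0,0,0,-0.045,0,0,0,0,0,-0.05,0,0,0,0,0,-0.052,0,0,0,0,0,-0.052,0,0,0,0,0,-0.052,0,0,0,0,0,-0.052,0,0,0],
)

```text
clock: 16.95
eef_pos: [482.0, 333.7, 208.4]
eef_rot: [3.141, -0.0, 1.527]
wrist_force: [0.2, 0.2, -2.6]
finger_gap: 19.7
finger_force: 55.0
```

Now out along -x, then up.

>>> jog_arm(
  plan=[-0.008,0,0,0,0,0,-0.018,0.001,0,0,0,0,-0.03,0.001,0,0,0,0,-0.042,0.002,0,0,0,0,-0.055,0.002,0,0,0,0,-0.062,0.003,0,0,0,0,-0.062,0.003,0,0,0,0,-0.062,0.003,0.03,0,0,0,-0.062,0.003,0.07,0,0,0,-0.062,0.003,0.11,0,0,0,-0.062,0.003,0.15,0,0,0,-0.062,0.003,0.18,0,0,0,-0.062,0.003,0.18,0,0,0],
)

```text
clock: 18.25
eef_pos: [420.6, 336.9, 392.2]
eef_rot: [3.136, -0.004, 1.527]
wrist_force: [-0.1, 0.4, -2.7]
finger_gap: 19.8
finger_force: 55.0
```

>>> jog_arm(
  plan=[0,-0.02,0,0,0,0,0.01,-0.06,0,0,0,0,0.015,-0.1,0,0,0,1,0.02,-0.14,0,0,0,2,0.03,-0.18,0,0,0,2,0.035,-0.22,0,0,0,2,0.04,-0.26,0,0,0,2,0.05,-0.3,0,0,0,2,0.055,-0.34,0,0,0,2,0.06,-0.38,0,0,0,2,0.07,-0.42,0,0,0,2,0.075,-0.46,0,0,0,2,0.08,-0.5,0,0,-4,2,0.09,-0.54,0,0,-8,2,0.096,-0.5616,0,0,-12,2,0.096,-0.5616,0,0,-12,2,0.096,-0.5616,0,0,-12,2,0.096,-0.5616,0,0,-12,2],
)

```text
clock: 20.05
eef_pos: [516.0, -224.1, 387.6]
eef_rot: [2.934, -0.006, 1.563]
wrist_force: [0.5, -0.7, -2.5]
finger_gap: 19.6
finger_force: 55.0
```

```bash
python3 - <<'E'
from h import *
s=manip.read_state(); print(s['eef_pos'].round(1),s['eef_rot'].round(3),s['joints'].round(2))
im,d,W=look('scene'); im3,d3,W3=look('top')
np.savez('t4.npz',im=im3,W=W3); np.savez('s4.npz',im=im,W=W)
cv2.imwrite('pics/c6.png',np.hstack([cv2.resize(im[120:280,120:280,::-1],None,fx=2.5,fy=2.5,interpolation=2),cv2.resize(im3[110:270,290:450,::-1],None,fx=2.5,fy=2.5,interpolation=2)]))
E
```

```text
[ 516.  -224.1  387.6] [ 2.934 -0.006  1.563] [-0.53  0.15  1.31  0.11  1.51 -0.52]
```

View pics/c6.png

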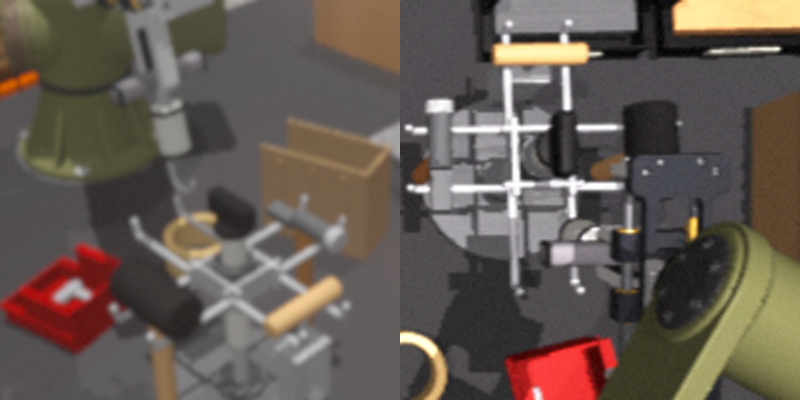

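The scene crop shows the scale at (170,120), tilted with its hook toward the post, above the empty prongs at (135,220). The top crop shows the prongs at x-pixels 515 and 577 and the cross-grip at (575,250). I'll compare the lateral positions within the scene view.

```bash
python3 - <<'E'
from h import *
from scipy.optimize import least_squares
th=np.radians(12); o=np.array([512.9,-224.1,402.3]); ax=np.array([np.sin(th),0,-np.cos(th)])
for f in 'st':
    q=np.load(f+'4.npz')['W'].reshape(-1,3); q=q[~np.isnan(q[:,0])]
    r=q-o; a=r@ax; e=np.array([np.cos(th),0,np.sin(th)]); X=r@e; Y=r[:,1]
    k=(a>38)&(a<88)&(np.hypot(X,Y)<30); 
    if k.sum()>10:
        s=least_squares(lambda c:np.hypot(X[k]-c[0],Y[k]-c[1])-17,[0,0],loss='soft_l1'); print(f,'tube',k.sum(),s.x.round(1),np.abs(s.fun).mean().round(2))
    k=(abs(a)<16)&(abs(X)<16)&(abs(Y)<75); print(' grip Y',k.sum(),np.percentile(Y[k],[2,98]).round(1),'X',np.median(X[k]).round(1))
    for y in(-192,-257):
        k=(q[:,0]>485)&(q[:,0]<575)&(abs(q[:,1]-y)<14)&(abs(q[:,2]-192)<9)
        print(' prong',k.sum(),np.median(q[k],0).round(1) if k.any() else '', q[k][:,0].min().round(1) if k.any() else '')
    k=(q[:,0]<500)&(q[:,0]>470)&(abs(q[:,1]+225)<50)&(q[:,2]>197)&(q[:,2]<216)
    for g in(1,-1):
        m=k&(g*(q[:,1]+225)>0); print(' tip',m.sum(),q[m].mean(0).round(1) if m.any() else '')
E
```

```text
s tube 209 [ 1.  -0.4] 1.19
 grip Y 297 [-60.6  55.3] X 9.4
 prong 51 [ 516.7 -195.3  192.1] 486.0
 prong 68 [ 532.  -259.5  193.1] 486.6
 tip 14 [ 485.5 -194.1  203.7]
 tip 13 [ 484.6 -257.9  204.4]
t tube 79 [0.6 2.7] 0.44
 grip Y 332 [ 3.8 62.2] X 2.2
 prong 99 [ 529.7 -189.3  193.3] 487.2
 prong 44 [ 505.3 -253.2  193.6] 485.4
 tip 13 [ 483.1 -188.6  207.5]
 tip 12 [ 482.7 -252.1  207.7]
```

>>> jog_arm(
  plan=[0,-0.001,-0.02,0,0,0,0,-0.001,-0.05,0,0,0,0,-0.001,-0.08,0,0,0,0,-0.001,-0.11,0,0,0,0,-0.001,-0.14,0,0,0,0,-0.001,-0.165,0,0,0,0,-0.001,-0.18,0,0,0,0,-0.001,-0.186,0,0,0,0,-0.001,-0.186,0,0,0,0,-0.001,-0.186,0,0,0],
)

```text
clock: 21.15
eef_pos: [516.3, -225.9, 203.1]
eef_rot: [2.931, -0.005, 1.563]
wrist_force: [-0.0, -0.2, -2.7]
finger_gap: 19.7
finger_force: 55.0
```

>>> jog_arm(
  plan=[0,0,-0.003,0,0,0,0,0,-0.006,0,0,0,0,0,-0.009,0,0,0,0,0,-0.009,0,0,0,0,0,-0.009,0,0,0],
)

```text
clock: 21.65
eef_pos: [515.9, -226.0, 193.1]
eef_rot: [2.932, -0.006, 1.562]
wrist_force: [-0.5, 1.4, -3.1]
finger_gap: 19.6
finger_force: 55.0
```

>>> jog_arm(
  plan=[0,0,-0.001,0,0,0,0,0,-0.0025,0,0,0,0,0,-0.0025,0,0,0,0,0,-0.0025,0,0,0],
)

```text
clock: 22.05
eef_pos: [516.1, -226.2, 191.1]
eef_rot: [2.931, -0.005, 1.562]
wrist_force: [-1.8, 0.2, 2.9]
finger_gap: 19.7
finger_force: 55.0
```

```bash
python3 - <<'E'
from h import *
s=manip.read_state(); print(s['eef_pos'].round(1),s['wrist_force'].round(1))
im,d,W=look('scene'); im3,d3,W3=look('top')
cv2.imwrite('pics/c7.png',np.hstack([cv2.resize(im[150:280,140:270,::-1],None,fx=3.05,fy=3.05,interpolation=2),cv2.resize(im3[130:260,300:430,::-1],None,fx=3.05,fy=3.05,interpolation=2)]))
E
```

```text
[ 516.1 -226.2  191.1] [-1.8  0.2  2.9]
```

View pics/c7.png

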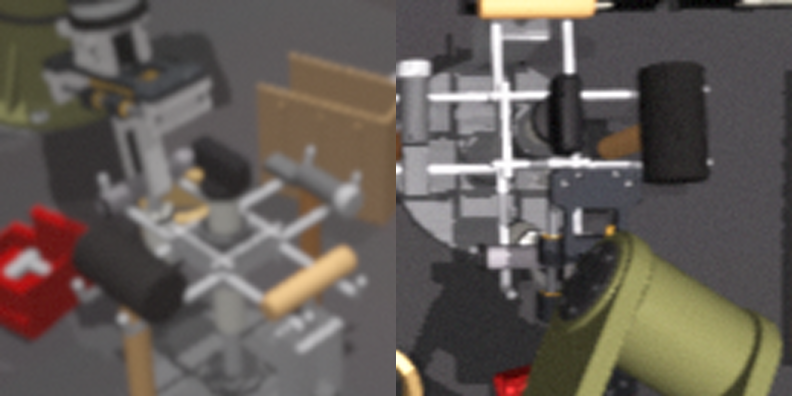

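The cross-grip rests on both prongs between the upturned tips, at (500,255) in the top crop and (120,190) in the scene crop. The tool clears the wing. Contact came at the expected height, so I'll release.

>>> jog_arm(
  plan=[0,0,0,0,0,0,0,0,0,0,0,0,0,0,0,0,0,0,0,0,0,0,0,0,0,0,0,0,0,0,0,0,0,0,0,0,0,0,0,0,0,0,0,0,0,0,0,0],
  claw=0.056,
  force=5,
)

```text
clock: 22.95
eef_pos: [515.9, -226.0, 190.6]
eef_rot: [2.932, -0.006, 1.562]
wrist_force: [0.4, -0.3, 0.7]
finger_gap: 55.9
finger_force: 0.0
```

>>> jog_arm(
  plan=[0,0,0.01,0,0,0,0,0,0.02,0,0,0,0,0,0.035,0,0,0,0,0,0.055,0,0,0,0,0,0.09,0,0,0,-0.02,0,0.13,0,0,0,-0.05,0.03,0.17,0,0,0,-0.08,0.07,0.2,0,0,0,-0.1,0.12,0.2,0,0,0,-0.12,0.17,0.2,0,0,0,-0.13,0.22,0.2,0,0,0,-0.13,0.26,0.2,0,0,0,-0.13,0.26,0.2,0,0,0,-0.13,0.26,0.2,0,0,0,-0.13,0.26,0.2,0,0,0],
)

```text
clock: 24.45
eef_pos: [385.9, 33.6, 391.2]
eef_rot: [2.931, -0.005, 1.563]
wrist_force: [0.6, -0.9, -0.0]
finger_gap: 56.2
finger_force: 0.0
```

```bash
python3 - <<'E'
from h import *
s=manip.read_state(); print(s['clock'],s['eef_pos'].round(1),s['wrist_force'].round(1))
im,d,W=look('scene'); im3,d3,W3=look('top')
q=W3.reshape(-1,3); q=q[~np.isnan(q[:,0])]
k=(abs(q[:,0]-515)<30)&(abs(q[:,1]+224)<70)&(q[:,2]>206)&(q[:,2]<225)
print(k.sum(),[np.round(x,1) for x in cv2.minAreaRect(q[k][:,:2].astype(np.float32))],np.median(q[k],0).round(1))
k=(q[:,2]>288)&(q[:,2]<301)&(abs(q[:,0]-625)<50)&(abs(q[:,1]+224)<40)
print('wing',[np.round(x,1) for x in cv2.minAreaRect(q[k][:,:2].astype(np.float32))])
k=(abs(q[:,0]-486)<90)&(abs(q[:,1]-333)<105)&(q[:,2]>62)&(q[:,2]<78); print('lid',[np.round(x,1) for x in cv2.minAreaRect(q[k][:,:2].astype(np.float32))])
cv2.imwrite('pics/c8.png',np.hstack([cv2.resize(im[150:280,140:270,::-1],None,fx=3.05,fy=3.05,interpolation=2),cv2.resize(im3[130:260,300:430,::-1],None,fx=3.05,fy=3.05,interpolation=2)]))
E
```

```text
24.45 [385.9  33.6 391.2] [ 0.6 -0.9 -0. ]
348 [array([ 506. , -221.1]), array([116.9,  39.2]), np.float64(88.2)] [ 516.3 -219.6  213.4]
wing [array([ 624.3, -222.8]), array([20.4, 61.8]), np.float64(87.8)]
lid [array([483.4, 335.1]), array([181.3, 152.3]), np.float64(88.3)]
```

View pics/c8.png

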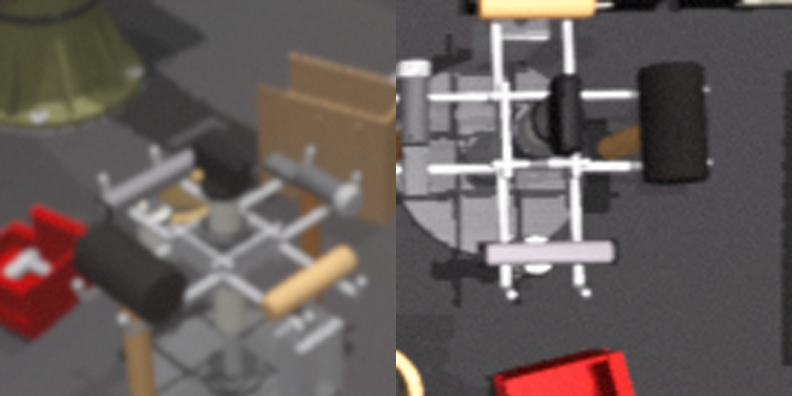

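The scale hangs level on both prongs, with its bar at (550,252) in the top crop and the bar top at 213 mm. The hook faces the robot to within about 2°, the case hasn't moved, and the arm is clear.

```bash
python3 -c "
from cell import manip
print(manip.sign_off())"
```

```text
the job is handed in; nothing more can be done
None
```

The bow held a steady pull of about 15.4 N for a little over two seconds, and the scale now hangs by its cross-grip on the empty hook, which faces the robot to within about 2°; the job is handed in, but sign-off returned no verdict.

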